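Press a sample case shut with a bench locking clamp

TASK

Slide the blue-lidded sample case into the mouth of the bench locking clamp until it is fully home against the throat, then press the red handle down until it snaps over centre and stays locked by itself, which drives the raised lid fully down. Then flick the yellow release lever towards the tail of the handle so that the clamp springs open, and draw the case by its black tab well clear of the jaw, leaving it flat on the bench. Let the clamp, not your fingers, press the lid, do not force the handle hard against its stop, and leave the things standing around alone.

Things in the scene. Friction and masses are not known exactly. Their poses are not given: they have to be found in the camera images.
- clamp: Bench locking clamp (locking-pliers mechanism screwed to the bench): grey upright 78 mm long, 50 wide, 135 tall, on a black foot. Origin on the bench under the main pivot; +x points out of the mouth (jaw side), -x along the handles to the tail, z up. Jaw reaches to x = 112 mm, its foot about 55 mm above the bench when open; the bench is the lower jaw. All parts swing in planes of constant y.
- clamp_handle (a joint): Upper handle. 0 rad: open; grows as it is pressed down. A light spring opens it. With a case under the jaw it resists with up to about 15 N at 125 mm from the pivot, passes dead centre near 0.62, then drops by itself on to a stop set anywhere from 0.67 to 0.79 and stays locked when let go. With nothing under the jaw it does not lock. Hard on the stop it must not be pressed on with over 60 N.
- release_lever (a joint): Release lever, hinged at clamp x = -95 mm, z = 101 mm. 0: at rest, the paddle leans 0.40 rad towards the mouth; grows to at most 0.95 rad as the paddle is pushed towards the tail (clamp -x), and springs back when let go. With the handle locked, pushing it past about 0.5 to 0.75 (a few newtons) lifts the handle back over centre and the clamp springs open.
- lever_paddle (a point): Centre of the yellow paddle of the release lever, 28 mm wide (clamp y), 32 mm high, 10 mm thick, 46 mm from the lever's hinge and 75 mm to the clamp's -y side, at the side of the handle.
- case: White sample case, 110 x 70 x 30 mm, 0.3 kg, with a blue lid and a black pull tab. Origin at the centre of its underside; x along its length towards the tab, z up. It has to go into the clamp tab outwards: case x along clamp x, centre at clamp x = 85 mm, y = 0 when it is home with its plain end against the throat's back.
- case_tab (a point): Grip point of the black upright pull tab: 80 mm from the case's centre along case x, 26 mm above the bench. The tab runs along case x from 52 to 102 mm, is 12 mm thick (case y) and its top is 39 mm above the bench.
- case_lid (a joint): Blue lid, 104 x 66 x 11 mm, sliding down on to the case. 0 m: raised as found (up to 5 mm gap, its top 46 mm above the bench); 0.005 m: fully down (top 41 mm above the bench). Stiff: it needs about 25 N, and stays where it is.
- tube_rack: Bystander: yellow wire rack with two blue-capped tubes, 52 x 86 x 122 mm; origin under its centre.
- beaker_glass: Bystander: small clear beaker, 57 mm across, 70 mm tall; origin under its centre.
- autoclave_tape: Bystander: roll of beige tape lying flat, 104 mm across, 25 mm high; origin under its centre.
- marker: Bystander: green and white marker pen lying on the bench, 135 mm long; origin under its centre.
- throat_back (a point): Middle of the upright flat face at the back of the clamp's throat: clamp x = +30 mm, 25 mm above the bench; the face is 50 mm wide and 55 mm high. The plain end of the case must rest against it.
- handle_knuckle (a point): Dark knuckle on the handle, 75 mm from its pivot (clamp x = 0, y = 0, z = 120 mm). The steel inner handle rises 0.72 rad towards the tail when open and is level at 0.72. Beyond the knuckle the red sleeve, 25 mm wide, 18 mm thick, goes on for 100 mm on a stiff joint set differently each time: from 0.10 rad steeper to 0.45 flatter than the inner handle. So feel where it stops.

How it is judged:
By the outcome, as a careful person would: the job done as asked, in the order asked, and still so for the second after the job is handed in, with the robot touching nothing.
It also fails if it takes over 70 s, if anything falls off the work surface, if the arm or the gripper's body presses on something with over 40 N, if the wrist force passes 120 N, or if a joint passes its speed limit or range.

ROBOT

A 7-joint arm with a two-finger parallel gripper is mounted at the origin on a cart in front of the work surface, level with it; the furniture and walls round the work are solid. World frame = base frame: x ahead of the robot, y to its left, z up, the work surface at z = 0. Lengths are in m, angles in rad, forces in N, time in s.
With the tool pointing down it reaches from about 0.425 to 0.925 m from the base axis. Payload 6.8 kg.
Tool frame: the origin (TCP) lies at the very end of the fingers, on their centre line; the grasp point (between the pads) lies 19 mm behind it; z points along the fingers, x is the direction in which the jaws open and shut, and the axes are right-handed (so a half turn about z gives the same grasp; the last joint's range is limited). The gripper opens to 85 mm and grips with 20 to 120 N. Pads are 22 mm wide; open, the fingers measure 114 mm over their backs; the gripper's body (76 mm by 85 mm) begins 54 mm behind the grasp point. The pads swing forward as they close: fully open they stand 13 mm farther back than shut.
Start: joints at [-1.343, 0.477, 0.022, 1.555, -0.011, 1.109, -0.083], TCP at [0.222, 0.637, 0.231] pointing down, gripper open.
Joint ranges: [-2.96, 2.96], [-0.34, 2.1], [-1.41, 1.46], [0.24, 2.44], [-1.37, 4.51], [0.17, 1.92], [-2.96, 2.96]. Speed limits (rad/s): [2.39, 2.39, 3.14, 3.14, 3.14, 3.14, 3.14].

INTERFACE

Orientations are given as a rotation vector (axis times angle).
In Python, from bench import * gives the robot as it stands.
- The arm moves only by the tool servo_tool, never from a script. Its argument "increments" is one flat list of numbers, 7 for each row, row after row: the shift along the tool's x, y, z in mm, then the turn, a rotation vector about the tool's x, y, z in rad, then the finger opening in mm, from 0 to 85.4. In form: [tx, ty, tz, wx, wy, wz, fingers, tx, ty, tz, wx, wy, wz, fingers, ...]. A call has exactly 8 rows; each row shifts and turns the commanded pose from where the row before left it, along the tool's axes as they then stand; what a row does not reach is not made up. A row lasts 1/8 s, in which the tool goes at most 62.5 mm and 10.7 degrees, less where a joint would pass 70% of its speed; a pose out of reach is approached as far as the arm can. A call is refused whole if a number of a shift passes 62.5 or a number of a turn 0.188, either way. A call with a gripper value outside its range is refused whole. The fingers move at their own pace and stop on an object; "squeeze" is the grip in N (left out, the last holds). Time passes only in rows, so rows that do not move let the fingers close, or fill a call up. It gives the time, the measured TCP pose, the force and the opening at its end, in the units of the state.
- get_obs(): the state, without advancing time (a new reading comes with each control period).
- grab_frame(name): name is "scene" or "top" or "wrist"; returns (picture, depth): 384x512x3 uint8, red, green, blue; 384x512 float32, m along the optical axis (not along the pixel's ray), 0 where there is no reading.
- calibration(name): a dict with "fx", "fy", "cx", "cy" (pixels), "k1" (the pictures are not rectified: a ray, as slopes to the right and down, at radius r is drawn at 1 + k1 r^2 times it, then the intrinsics apply), "eye" and "orientation" of the camera in the world; the wrist camera has in their place "T_tool_cam" (4x4, takes a point from camera to tool coordinates, whose origin is the TCP and whose axes are the tool frame's). Camera axes: x right, y up, looking along -z (the intrinsics and any distortion apply to the point x, -y, -z); pixel columns grow to the right and rows downward; lengths in m; the calibration is good to about 2 mm. A picture is of the moment at which its call begins: read the wrist's pose just before it. calibration takes no time and is no camera call.
- hand_in(): hands the job in, once; it reports no verdict.
The state is a dict: "clock": time; "joints": joint angles; "qvel": joint speeds; "tau": joint torques, N m; "tcp_pos": TCP position; "orientation": TCP orientation; "contact_force": force on the tool from outside, world axes, zero at the start; "moment": the same for the moment, N m; "grip_width": finger opening in m.
Only numpy, scipy, OpenCV 4.12 (cv2) and the standard library are available. Lean on these libraries where they do the work, as an engineer would, in place of code of your own. Each camera call takes 0.05 s, during which the arm holds its last target.

## Working session

There is one attempt and no reset: what is moved stays moved. The work goes in short steps, Python scripts to look and compute and a tool call to move; the robot and the scene stay as the last step left them, time stands still between calls to the robot, and variables do not carry over. Pictures are saved under pics/ and viewed, and the job is handed in when it is done.

Besides the shell and the picture viewer there is one more tool, called after "Emit:" by a JSON object that holds its "fn" and its "kwargs", one argument or row to a line. servo_tool: Moves the arm, as the interface text tells. Its arguments: {"type":"object","properties":{"increments":{"type":"array","items":{"type":"number"}},"squeeze":{"type":"number"}},"required":["increments"]}

```bash
ls; mkdir -p pics; python3 - <<'E'
from bench import *
import cv2
print(get_obs())
for n in ("scene","top","wrist"):
    p,d=grab_frame(n); cv2.imwrite(f"pics/a_{n}.png",p[:,:,::-1]); print(n,calibration(n))
    import numpy as np; np.save(f"pics/a_{n}.npy",d); 
E
```

```text
pics
{'clock': 0.0, 'joints': array([-1.34313626,  0.4777916 ,  0.02234355,  1.55643401, -0.01150417,
        1.10931263, -0.08308907]), 'qvel': array([ 0.00100093,  0.00017296,  0.00141261,  0.00019134,  0.0008013 ,
        0.00172113, -0.00033343]), 'tau': array([ 1.97410518e-04, -5.96449149e+01,  1.60830639e+00, -2.81192887e+01,
        1.25406525e-02,  9.59708792e-03,  2.58707274e-05]), 'tcp_pos': array([0.22222486, 0.63674854, 0.23033886]), 'orientation': array([ 2.56042749e+00,  1.81838867e+00, -2.19964687e-03]), 'contact_force': array([ 0.38045803, -0.39237499,  0.0968448 ]), 'moment': array([0.06017139, 0.03035467, 0.00841271]), 'grip_width': 0.08539036982612257}
scene {'fx': 462.00282957173744, 'fy': 462.00282957173744, 'cx': 251.2555833144669, 'cy': 189.37856937403348, 'k1': 0.03766042157143417, 'eye': array([ 0.05619917, -0.95049164,  1.14503593]), 'orientation': array([ 0.80433572, -0.16873617, -0.45136043])}
top {'fx': 410.57229354651724, 'fy': 410.57229354651724, 'cx': 255.61644420148053, 'cy': 189.72756928698405, 'k1': 0.04874463331146142, 'eye': array([0.35389096, 0.01486155, 1.37088307]), 'orientation': array([ 0.132333  , -0.11379288, -1.58538225])}
wrist {'fx': 342.1346428364525, 'fy': 342.1346428364525, 'cx': 252.89474855690472, 'cy': 193.40847466801887, 'k1': 0.007880302344271065, 'T_tool_cam': array([[ 9.99999649e-01,  8.18113974e-05,  8.33667691e-04,
        -1.49814233e-04],
       [ 3.00664528e-04, -9.63957725e-01, -2.66055283e-01,
        -6.79246348e-02],
       [ 7.81854057e-04,  2.66055441e-01, -9.63957412e-01,
        -1.42941347e-01],
       [ 0.00000000e+00,  0.00000000e+00,  0.00000000e+00,
         1.00000000e+00]])}
```

View pics/a_scene.png

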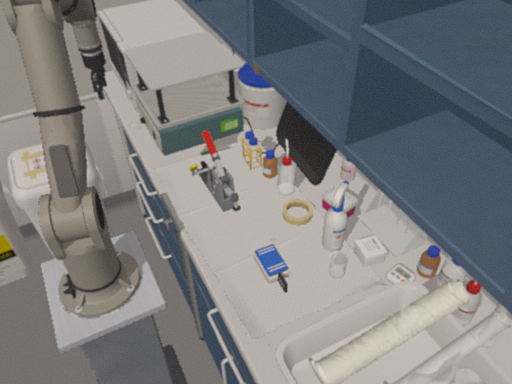

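View pics/a_top.png

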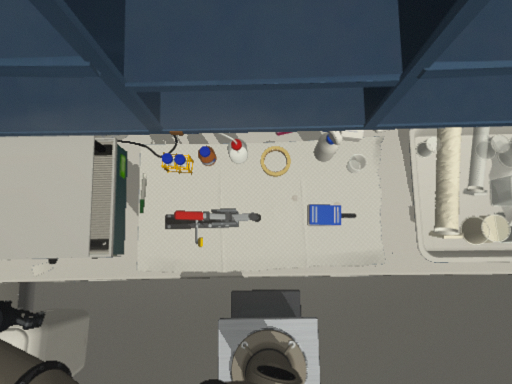

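View pics/a_wrist.png

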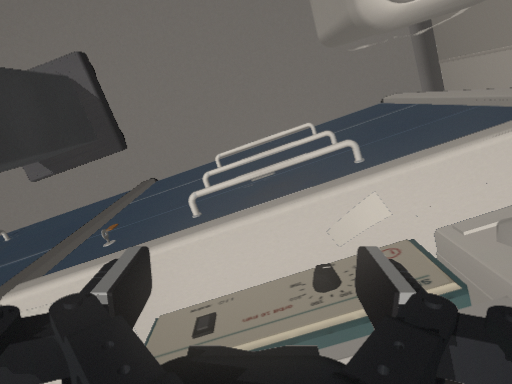

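The top view shows the clamp at about (215,218) with its mouth to the right, the yellow paddle at (200,241), the case at (325,215) with its tab to the right at (348,215), and the bystanders higher up. Next I'll measure these.

```bash
cat > h.py <<'E'
import numpy as np, cv2
from scipy.spatial.transform import Rotation as R
def campose(c,obs=None):
    if "eye" in c: return R.from_rotvec(c["orientation"]).as_matrix(), np.array(c["eye"])
    T=np.array(c["T_tool_cam"]); Rt=R.from_rotvec(obs["orientation"]).as_matrix()
    return Rt@T[:3,:3], Rt@T[:3,3]+obs["tcp_pos"]
def rays(c,uv,obs=None):
    uv=np.asarray(uv,float).reshape(-1,2)
    d=np.stack([(uv[:,0]-c["cx"])/c["fx"],(uv[:,1]-c["cy"])/c["fy"]],1)
    s=d.copy()
    for _ in range(20): s=d/(1+c["k1"]*(s**2).sum(1,keepdims=True))
    Rm,e=campose(c,obs)
    return e,(Rm@np.c_[s[:,0],-s[:,1],-np.ones(len(s))].T).T   # depth t along axis
def onplane(c,uv,z,obs=None):
    e,r=rays(c,uv,obs); return e+r*((z-e[2])/r[:,2])[:,None]
def cloud(c,d,uv,obs=None):
    e,r=rays(c,uv,obs); uv=np.asarray(uv).astype(int); return e+r*d[uv[:,1],uv[:,0]][:,None]
def project(c,P,obs=None):
    Rm,e=campose(c,obs); q=(np.atleast_2d(P)-e)@Rm
    s=np.c_[q[:,0]/-q[:,2],q[:,1]/q[:,2]]; s=s*(1+c["k1"]*(s**2).sum(1,keepdims=True))
    return np.c_[s[:,0]*c["fx"]+c["cx"],s[:,1]*c["fy"]+c["cy"]]
def mask(p,col):
    h=cv2.cvtColor(p,cv2.COLOR_RGB2HSV); H,S,V=h[...,0],h[...,1],h[...,2]
    return {"blue":(H>105)&(H<125)&(S>170)&(V>90),"yellow":(H>20)&(H<32)&(S>180)&(V>120),"red":((H<6)|(H>174))&(S>180)&(V>90),"black":(V<50)}[col]
E
python3 - <<'E'
from bench import *
from h import *
for n in ("top","scene"):
    p=cv2.imread(f"pics/a_{n}.png")[:,:,::-1].copy(); d=np.load(f"pics/a_{n}.npy"); c=calibration(n)
    big=cv2.resize(p[130:290,130:390] if n=="top" else p[120:310,140:380],None,fx=3,fy=3,interpolation=cv2.INTER_CUBIC)
    cv2.imwrite(f"pics/b_{n}.png",big[:,:,::-1])
    for col in("blue","yellow","red"):
        m=mask(p,col).astype(np.uint8); k,l,st,ce=cv2.connectedComponentsWithStats(m)
        for i in range(1,k):
            if st[i,4]>12:
                vu=np.argwhere(l==i); P=cloud(c,d,vu[:,::-1]); 
                rect=cv2.minAreaRect(vu[:,::-1].astype(np.float32))
                print(n,col,st[i,4],ce[i].round(1),P.mean(0).round(3),P.min(0).round(3),P.max(0).round(3),np.round(rect[2],1))
E
```

```text
top blue 16 [329.1 140. ] [ 0.686 -0.193  0.186] [ 0.679 -0.2    0.176] [ 0.696 -0.187  0.189] 53.1
top blue 75 [204.4 151.3] [0.68  0.188 0.104] [0.666 0.174 0.091] [0.695 0.203 0.111] 90.0
top blue 72 [166.7 157.9] [0.657 0.303 0.122] [0.643 0.289 0.116] [0.669 0.319 0.129] 90.0
top blue 73 [179.5 159.1] [0.648 0.26  0.139] [0.354 0.015 0.111] [0.666 0.278 1.371] 45.0
top blue 20 [310.2 214.4] [ 0.479 -0.146  0.045] [ 0.451 -0.15   0.037] [ 0.509 -0.144  0.05 ] 90.0
top blue 273 [325.1 214.5] [ 0.476 -0.192  0.06 ] [ 0.354 -0.221  0.037] [0.506 0.015 1.371] 90.0
top yellow 60 [188.5 163.8] [0.645 0.242 0.083] [0.354 0.015 0.006] [0.673 0.265 1.371] 19.7
top yellow 35 [176.6 167. ] [0.638 0.282 0.073] [0.631 0.258 0.012] [0.649 0.305 0.095] 26.6
top yellow 21 [165.9 166.4] [0.64  0.317 0.074] [0.638 0.297 0.012] [0.652 0.326 0.092] 9.5
top yellow 24 [201.  241.5] [0.395 0.19  0.158] [0.384 0.187 0.154] [0.405 0.194 0.161] 90.0
top red 56 [236.3 144.9] [0.687 0.085 0.149] [0.675 0.073 0.14 ] [0.703 0.098 0.157] 90.0
top red 191 [188.4 215.2] [0.467 0.218 0.213] [0.457 0.183 0.187] [0
[... 590 characters left out ...]
108] 90.0
scene blue 166 [269.6 258.9] [ 0.472 -0.193  0.044] [ 0.444 -0.216  0.038] [ 0.501 -0.167  0.05 ] 65.2
scene blue 36 [277.4 270.7] [ 0.471 -0.242  0.043] [ 0.444 -0.248  0.038] [ 0.499 -0.235  0.048] 70.3
scene yellow 17 [192.9 167. ] [0.388 0.187 0.152] [0.38  0.182 0.141] [0.4   0.193 0.159] 53.1
scene yellow 130 [  3.7 244.5] [-0.399  0.951 -0.608] [-0.431  0.936 -0.664] [-0.378  0.967 -0.544] 90.0
scene red 128 [208.8 141.9] [0.463 0.216 0.209] [0.454 0.185 0.178] [0.473 0.252 0.232] 68.2
scene red 44 [286.7 160.5] [0.684 0.078 0.143] [0.673 0.068 0.129] [0.701 0.091 0.153] 78.7
scene red 90 [473.2 287.4] [ 0.846 -0.58   0.143] [ 0.836 -0.591  0.129] [ 0.864 -0.564  0.152] 26.6
```

View pics/b_top.png

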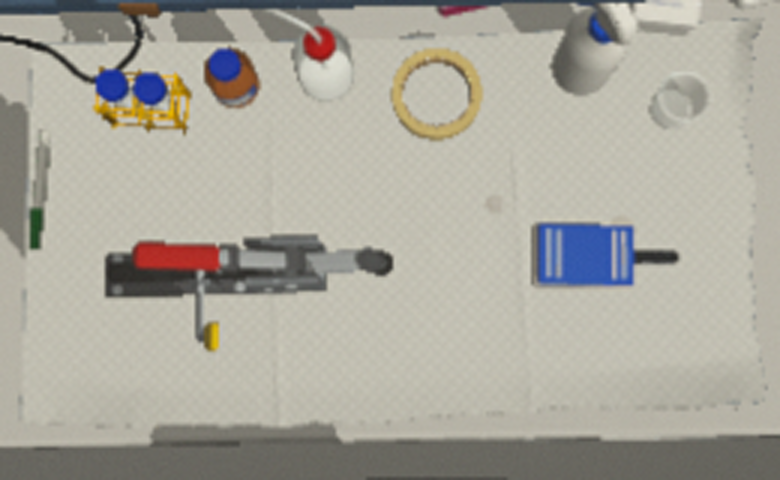

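View pics/b_scene.png

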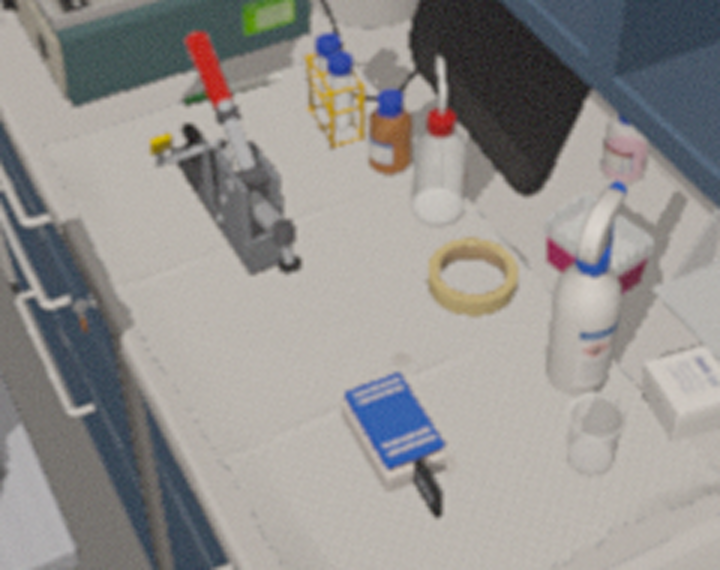

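```bash
python3 - <<'E'
from bench import *
from h import *
n="top"; d=np.load("pics/a_top.npy"); c=calibration(n)
vv,uu=np.mgrid[0:384,0:512]; uv=np.c_[uu.ravel(),vv.ravel()]
P=cloud(c,d,uv); ok=d.ravel()>0
P=P[ok]; uvk=uv[ok]
for y0 in np.arange(-.4,.7,.1):
  print(round(y0,2),[ (lambda s: round(float(s.max()),2) if len(s) else None)(P[(P[:,1]>y0)&(P[:,1]<y0+.1)&(P[:,0]>x0)&(P[:,0]<x0+.1)][:,2][P[(P[:,1]>y0)&(P[:,1]<y0+.1)&(P[:,0]>x0)&(P[:,0]<x0+.1)][:,2]<1.3]) for x0 in np.arange(.2,.8,.1)])
# clamp points
s=(P[:,0]>.41)&(P[:,0]<.53)&(P[:,1]>-.05)&(P[:,1]<.36)&(P[:,2]>.02)&(P[:,2]<.3)
Q=P[s]
for y0 in np.arange(.32,-.04,-.01):
    q=Q[(Q[:,1]<y0)&(Q[:,1]>=y0-.01)]
    if len(q): print(round(y0-.005,3),len(q),"x",q[:,0].min().round(3),q[:,0].max().round(3),"z",q[:,2].min().round(3),q[:,2].max().round(3), "xm of top", q[q[:,2]>q[:,2].max()-.02][:,0].mean().round(4))
E
```

```text
-0.4 [0.01, 0.02, 0.01, 0.01, 0.75, 0.75, None]
-0.3 [0.01, 0.02, 0.05, 0.05, 0.93, 0.83, None]
-0.2 [0.01, 0.01, 0.05, 0.05, 0.71, 0.71, None]
-0.1 [0.01, 0.01, 0.01, 0.01, 0.71, 0.71, None]
-0.0 [0.01, 0.01, 0.14, 0.01, 0.71, 0.71, None]
0.1 [0.01, 0.16, 0.2, 0.01, 0.71, 0.71, None]
0.2 [0.01, 0.14, 0.24, 0.01, 0.95, 0.85, 0.7]
0.3 [0.72, 0.01, 0.06, 0.02, 0.8, 0.79, None]
0.4 [0.7, 0.32, 0.32, 0.32, 0.79, 0.79, None]
0.5 [0.41, 0.32, 0.32, 0.32, 0.46, 0.46, None]
0.6 [0.41, 0.32, 0.32, 0.32, 0.45, 0.45, None]
0.315 21 x 0.448 0.479 z 0.021 0.058 xm of top 0.4684
0.305 21 x 0.459 0.479 z 0.045 0.057 xm of top 0.4686
0.295 20 x 0.459 0.478 z 0.047 0.059 xm of top 0.4678
0.285 15 x 0.459 0.471 z 0.045 0.059 xm of top 0.4649
0.275 16 x 0.459 0.471 z 0.049 0.062 xm of top 0.4651
0.265 16 x 0.458 0.471 z 0.042 0.06 xm of top 0.4644
0.255 27 x 0.459 0.481 z 0.044 0.234 xm of top 0.469
0.245 44 x 0.458 0.481 z 0.052 0.238 xm of top 0.4689
0.235 46 x 0.458 0.482 z 0.049 0.231 xm of top 0.4701
0.225 41 x 0.45 0.479 z 0.049 0.222 xm of top 0.4678
0.215 98 x 0.41 0.48 z 0.029 0.217 xm of top 
[... 367 characters left out ...]
 of top 0.4701
0.135 68 x 0.445 0.496 z 0.055 0.15 xm of top 0.47
0.125 56 x 0.444 0.495 z 0.048 0.143 xm of top 0.4699
0.115 62 x 0.444 0.495 z 0.05 0.14 xm of top 0.4674
0.105 75 x 0.445 0.495 z 0.041 0.141 xm of top 0.4708
0.095 65 x 0.446 0.494 z 0.038 0.138 xm of top 0.4701
0.085 38 x 0.447 0.493 z 0.021 0.129 xm of top 0.4598
0.075 22 x 0.46 0.482 z 0.096 0.107 xm of top 0.4699
0.065 24 x 0.46 0.482 z 0.1 0.112 xm of top 0.4704
0.055 23 x 0.46 0.481 z 0.103 0.113 xm of top 0.4705
0.045 31 x 0.459 0.483 z 0.11 0.122 xm of top 0.471
0.035 26 x 0.458 0.483 z 0.07 0.123 xm of top 0.4698
0.025 26 x 0.458 0.484 z 0.068 0.118 xm of top 0.4709
0.015 12 x 0.461 0.48 z 0.07 0.08 xm of top 0.4709
```

Emit:
{"fn": "servo_tool", "kwargs": {
  "increments": [0,0,-60,0,0,0,85,0,0,-60,0,0,0,85,0,0,-60,0,0,0,85,0,60,0,0,0,0.154,60,0,60,0,0,0,0.154,50,0,60,0,0,0,0.154,50,0,60,0,0,0,0.154,50,0,60,0,0,0,0.154,50]
}}

```text
clock: 1.15
tcp_pos: [0.4581, 0.4599, 0.4106]
orientation: [3.058, 0.715, -0.001]
contact_force: [-0.5, 0.3, 0.6]
grip_width: 0.0502
```

Emit:
{"fn": "servo_tool", "kwargs": {
  "increments": [0,60,0,0,0,0.154,50,0,60,0,0,0,0.154,50,0,60,0,0,0,0.154,50,0,60,0,0,0,0,50,0,60,0,0,0,0,50,0,60,0,0,0,0,50,0,20,20,0,0,0,50,0,0,0,0,0,0,50]
}}

```text
clock: 2.15
tcp_pos: [0.5111, 0.0896, 0.3904]
orientation: [3.141, -0.001, -0.004]
contact_force: [0.0, 0.7, -0.4]
grip_width: 0.0499
```

```bash
python3 - <<'E'
from bench import *
from h import *
o=get_obs(); p,d=grab_frame("wrist"); cv2.imwrite("pics/c_w.png",p[:,:,::-1]); np.save("pics/c_w.npy",d); import pickle; pickle.dump(o,open("pics/c_o.pkl","wb"))
print(o["clock"],o["tcp_pos"],R.from_rotvec(o["orientation"]).as_matrix().round(3),o["joints"].round(2),o["contact_force"])
E
```

```text
2.15 [0.51109584 0.08958859 0.39037896] [[ 1.    -0.001 -0.002]
 [-0.001 -1.    -0.   ]
 [-0.002  0.    -1.   ]] [-0.77  0.09  0.52  1.73 -0.05  1.34 -0.24] [ 0.04176461  0.74025449 -0.39964768]
```

View pics/c_w.png

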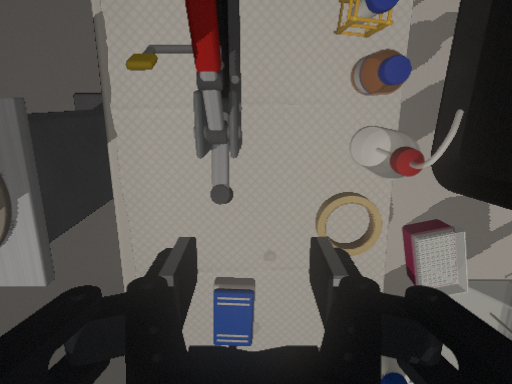

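```bash
python3 - <<'E'
from bench import *
from h import *
import pickle
o=pickle.load(open("pics/c_o.pkl","rb")); p=cv2.imread("pics/c_w.png")[:,:,::-1].copy(); d=np.load("pics/c_w.npy"); c=calibration("wrist")
m=mask(p,"blue").astype(np.uint8); m[:260]=0; m[:,:200]=0; m[:,270:]=0
m=cv2.morphologyEx(m,cv2.MORPH_CLOSE,np.ones((7,7)))
cn=max(cv2.findContours(m,0,1)[0],key=cv2.contourArea).reshape(-1,2)
Q=onplane(c,cn,.046,o); r=cv2.minAreaRect((Q[:,:2]*1000).astype(np.float32)); print("lid",r)
P=cloud(c,d,cn,o); print("lid depth z",np.median(P[:,2]))
# clamp cloud
vv,uu=np.mgrid[0:384,0:512]; uv=np.c_[uu.ravel(),vv.ravel()]; P=cloud(c,d,uv,o); ok=(d.ravel()>0)&(P[:,2]>.02)&(P[:,2]<.3)&(P[:,0]>.36)&(P[:,0]<.54)&(P[:,1]>-.02)&(uv[:,1]<210)
Q=P[ok]
for y0 in np.arange(.25,-.01,-.01):
    q=Q[(Q[:,1]<y0)&(Q[:,1]>=y0-.01)&(Q[:,0]>.43)]
    if len(q):
        t=q[q[:,2]>q[:,2].max()-.02]; print(round(y0-.005,3),len(q),"x",q[:,0].min().round(4),q[:,0].max().round(4),"z",q[:,2].min().round(3),q[:,2].max().round(3),"top",((t[:,0].min()+t[:,0].max())/2).round(4), np.ptp(t[:,0]).round(4))
q=Q[(Q[:,0]<.42)&(Q[:,2]>.1)]; y=mask(p,"yellow").ravel()[ok]; q=Q[y]; print("paddle",q.min(0),q.max(0),np.median(q,0))
z=Q[(Q[:,1]>.08)&(Q[:,1]<.1)]
E
```

```text
lid ((473.3753356933594, -216.57626342773438), (50.40163803100586, 57.56156921386719), 87.52571868896484)
lid depth z 0.04577631124039788
0.245 88 x 0.4651 0.4762 z 0.047 0.057 top 0.4707 0.0112
0.235 287 x 0.4534 0.4783 z 0.047 0.226 top 0.4659 0.025
0.225 529 x 0.4534 0.4785 z 0.044 0.223 top 0.466 0.025
0.215 537 x 0.43 0.4785 z 0.043 0.216 top 0.466 0.0251
0.205 466 x 0.4303 0.4785 z 0.047 0.209 top 0.4661 0.0249
0.195 396 x 0.4535 0.4786 z 0.048 0.201 top 0.4661 0.0252
0.185 367 x 0.4535 0.4791 z 0.046 0.193 top 0.4661 0.0251
0.175 335 x 0.4538 0.4792 z 0.048 0.186 top 0.4665 0.0254
0.165 408 x 0.4424 0.4912 z 0.028 0.179 top 0.4663 0.0259
0.155 448 x 0.4419 0.4933 z 0.021 0.168 top 0.4663 0.018
0.145 426 x 0.4412 0.4943 z 0.073 0.159 top 0.4665 0.018
0.135 419 x 0.4423 0.4914 z 0.029 0.15 top 0.4664 0.0483
0.125 411 x 0.4393 0.4945 z 0.036 0.142 top 0.4665 0.0542
0.115 411 x 0.4385 0.4945 z 0.041 0.138 top 0.4665 0.056
0.105 305 x 0.4417 0.4916 z 0.049 0.137 top 0.4665 0.0495
0.095 336 x 0.4417 0.4917 z 0.049 0.137 top 0.4667 0.05
0.085 150 x 0.4462 0.4902 z 0.055 0.133 top 0.4662 0.04
0.075 144 x 0.4559 0.4779 z 0.097 0.107 top 0.4669 0.0221
0.065 145 x 0.4558 0.4778 z 0.101 0.11 top 0.4668 0.022
0.055 153 x 0.4557 0.4778 z 0.103 0.116 top 0.4668 0.0221
0.045 156 x 0.4554 0.4794 z 0.104 0.119 top 0.4674 0.0241
0.035 161 x 0.4552 0.4802 z 0.065 0.122 top 0.4676 0.0246
0.025 28 x 0.4631 0.4803 z 0.069 0.121 top 0.4706 0.0151
0.015 7 x 0.4704 0.4774 z 0.071 0.076 top 0.4739 0.007Traceback (most recent call last):
  File "<stdin>", line 17, in <module>
    return umr_minimum(a, axis, None, out, keepdims, initial, where)
ValueError: zero-size array to reduction operation minimum which has no identity
```

Emit:
{"fn": "servo_tool", "kwargs": {
  "increments": [-6,55,20,0,0,0,85,-6,55,20,0,0,0,85,-6,55,30,0,0,0,85,-6,55,30,0,0,0,85,-6,50,30,0,0,0,85,-6,30,30,0,0,0,85,0,0,0,0,0,0,85,0,0,0,0,0,0,85]
}}

```text
clock: 3.2
tcp_pos: [0.4786, -0.2061, 0.2323]
orientation: [-3.141, -0.009, -0.001]
contact_force: [1.1, 0.8, -0.8]
grip_width: 0.0849
```

```bash
cat > look.py <<'E'
from bench import *
from h import *
import pickle,sys
def look(cam,tag):
    o=get_obs(); p,d=grab_frame(cam); cv2.imwrite(f"pics/{tag}.png",p[:,:,::-1]); np.save(f"pics/{tag}.npy",d); pickle.dump(o,open(f"pics/{tag}.pkl","wb"))
    print(o["clock"],o["tcp_pos"].round(4),o["orientation"].round(3),"F",o["contact_force"].round(1),"w",o["grip_width"]); return o,p,d,calibration(cam)
E
python3 - <<'E'
from look import *
o,p,d,c=look("wrist","d_w")
E
```

```text
3.2 [ 0.4786 -0.2061  0.2323] [-3.141e+00 -9.000e-03 -1.000e-03] F [ 1.1  0.8 -0.8] w 0.08492601320332062
```

View pics/d_w.png

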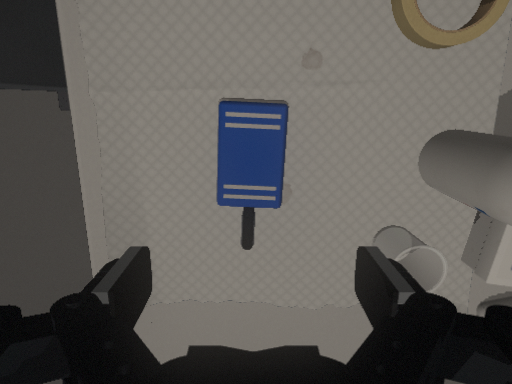

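```bash
python3 - <<'E'
from h import *
from bench import calibration
import pickle
o=pickle.load(open("pics/d_w.pkl","rb")); p=cv2.imread("pics/d_w.png")[:,:,::-1].copy(); d=np.load("pics/d_w.npy"); c=calibration("wrist")
hsv=cv2.cvtColor(p,cv2.COLOR_RGB2HSV)
m=((hsv[...,0]>105)&(hsv[...,0]<125)&(hsv[...,1]>150)).astype(np.uint8); m[:80]=0; m[230:]=0; m[:,:200]=0; m[:,300:]=0
m=cv2.morphologyEx(m,cv2.MORPH_CLOSE,np.ones((9,9)))
cn=max(cv2.findContours(m,0,1)[0],key=cv2.contourArea).reshape(-1,2)
Q=onplane(c,cn,.046,o); r=cv2.minAreaRect((Q[:,:2]*1000).astype(np.float32)); print("lid",r, cv2.boxPoints(r).round(1).tolist())
t=(hsv[...,2]<60).astype(np.uint8); t[:208]=0;t[255:]=0;t[:,:235]=0;t[:,262:]=0
cn=max(cv2.findContours(t,0,1)[0],key=cv2.contourArea).reshape(-1,2); print(cn.min(0),cn.max(0))
Q=onplane(c,cn,.039,o); r=cv2.minAreaRect((Q[:,:2]*1000).astype(np.float32)); print("tab",r, cv2.boxPoints(r).round(1).tolist())
vu=np.argwhere(t>0); P=cloud(c,d,vu[:,::-1],o); P=P[P[:,2]>.03]; print(P.min(0),P.max(0),P.mean(0))
print(R.from_rotvec(o["orientation"]).as_matrix().round(3))
E
```

```text
lid ((475.71075439453125, -192.4792022705078), (101.56024169921875, 62.74496078491211), 87.8370132446289) [[442.3999938964844, -242.0], [505.1000061035156, -244.39999389648438], [509.0, -142.89999389648438], [446.29998779296875, -140.60000610351562]]
[242 208] [254 249]
tab ((473.22589111328125, -270.36053466796875), (45.9880485534668, 12.543149948120117), 89.83346557617188) [[466.8999938964844, -293.29998779296875], [479.3999938964844, -293.3999938964844], [479.6000061035156, -247.39999389648438], [467.0, -247.3000030517578]]
[ 0.46684067 -0.29402551  0.03420737] [ 0.47953984 -0.13882522  0.37521484] [ 0.47290585 -0.26888746  0.04011934]
[[ 1.     0.006  0.001]
 [ 0.006 -1.     0.   ]
 [ 0.001 -0.    -1.   ]]
```

Emit:
{"fn": "servo_tool", "kwargs": {
  "increments": [-3,36,0,0,0,0.045,40,-3,36,20,0,0,0,40,0,0,50,0,0,0,40,0,0,50,0,0,0,40,0,0,50,0,0,0,40,0,0,20,0,0,0,40,0,0,0,0,0,0,40,0,0,0,0,0,0,40]
}}

```text
clock: 4.25
tcp_pos: [0.4712, -0.2802, 0.0436]
orientation: [3.14, -0.065, 0.005]
contact_force: [-0.3, -0.5, 0.1]
grip_width: 0.0401
```

```bash
python3 - <<'E'
from look import *
o,p,d,c=look("wrist","e_w")
E
```

```text
4.25 [ 0.4712 -0.2802  0.0436] [ 3.14  -0.065  0.005] F [-0.3 -0.5  0.1] w 0.04005073563718843
```

View pics/e_w.png

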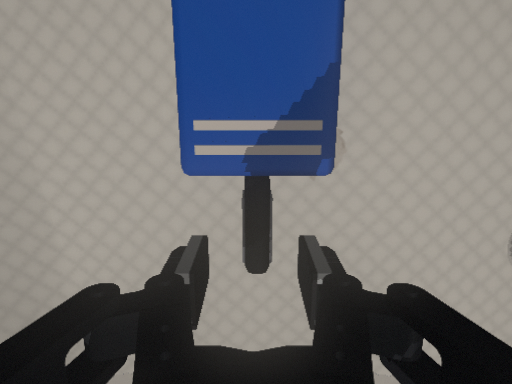

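Emit:
{"fn": "servo_tool", "kwargs": {
  "increments": [1,0,17,0,0,0,40,0,0,17,0,0,0,40,0,0,0,0,0,0,40,0,0,0,0,0,0,5,0,0,0,0,0,0,5,0,0,0,0,0,0,5,0,0,0,0,0,0,5,0,0,0,0,0,0,5],
  "squeeze": 40
}}

```text
clock: 5.3
tcp_pos: [0.4707, -0.2801, 0.0079]
orientation: [3.14, -0.066, 0.001]
contact_force: [-0.4, -0.9, 1.3]
grip_width: 0.0115
```

Emit:
{"fn": "servo_tool", "kwargs": {
  "increments": [-1,-20,0,0,0,-0.023,5,-1,-30,0,0,0,-0.023,5,0,-32,0,0,0,0,5,0,-32,0,0,0,0,5,0,-32,0,0,0,0,5,0,-24,0,0,0,0,5,0,-10,0,0,0,0,5,0,0,0,0,0,0,5]
}}

```text
clock: 6.3
tcp_pos: [0.4695, -0.0977, 0.0078]
orientation: [-3.139, -0.01, 0.001]
contact_force: [-0.1, 4.6, 4.0]
grip_width: 0.0111
```

```bash
python3 - <<'E'
from look import *
o,p,d,c=look("wrist","f_w")
o,p,d,c=look("scene","f_s")
cv2.imwrite("pics/f_sc.png",cv2.resize(p[100:310,120:370],None,fx=3,fy=2.8)[:,:,::-1])
E
```

```text
6.3 [ 0.4695 -0.0977  0.0078] [-3.139e+00 -1.000e-02  1.000e-03] F [-0.1  4.6  4. ] w 0.011148242483878558
6.35 [ 0.4695 -0.0979  0.0078] [-3.139e+00 -9.000e-03  1.000e-03] F [-0.4  5.8  3.5] w 0.01163589907810903
```

View pics/f_w.png

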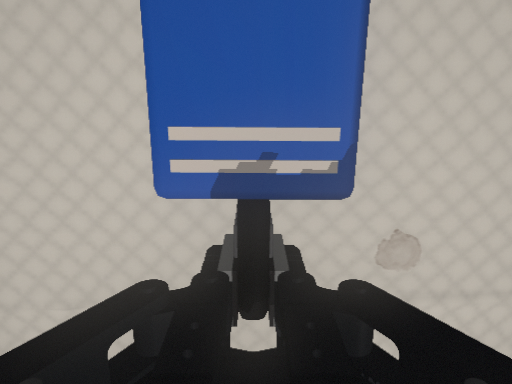

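View pics/f_sc.png

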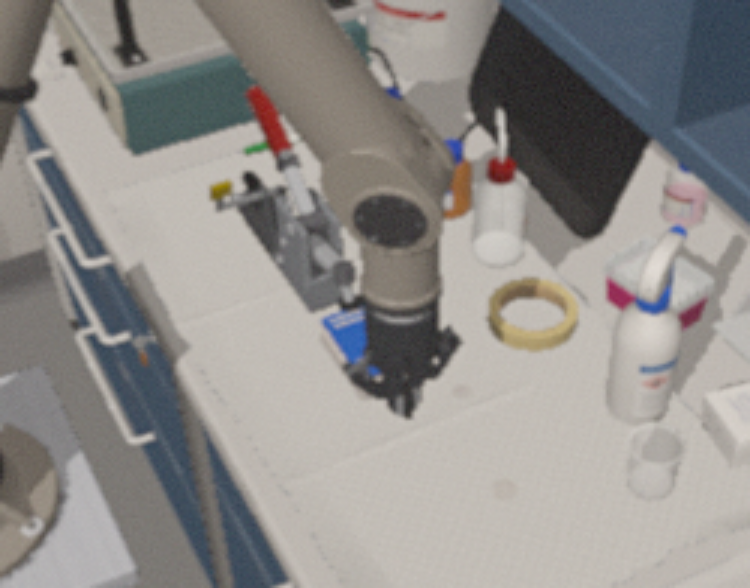

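```bash
python3 - <<'E'
from h import *
from bench import calibration
import pickle
o=pickle.load(open("pics/f_w.pkl","rb")); p=cv2.imread("pics/f_w.png")[:,:,::-1].copy(); c=calibration("wrist")
hsv=cv2.cvtColor(p,cv2.COLOR_RGB2HSV)
m=((hsv[...,0]>105)&(hsv[...,0]<125)&(hsv[...,1]>150)).astype(np.uint8)
for r in (10,60,110,180):
    u=np.where(m[r])[0]; Q=onplane(c,[[u.min()-.5,r],[u.max()+.5,r]],.046,o); print(Q.round(4).tolist(), Q.mean(0).round(4))
E
```

```text
[[0.4372, -0.0071, 0.046], [0.4999, -0.0067, 0.046]] [ 0.4686 -0.0069  0.046 ]
[[0.4373, -0.02, 0.046], [0.5, -0.0196, 0.046]] [ 0.4686 -0.0198  0.046 ]
[[0.4373, -0.0339, 0.046], [0.4992, -0.0335, 0.046]] [ 0.4683 -0.0337  0.046 ]
[[0.4373, -0.0553, 0.046], [0.4735, -0.055, 0.046]] [ 0.4554 -0.0551  0.046 ]
```

Emit:
{"fn": "servo_tool", "kwargs": {
  "increments": [-1,-9,0,0,0,0,5,-1,-9,0,0,0,0,5,0,-8,0,0,0,0,5,0,-5,0,0,0,0,5,0,-2,0,0,0,0,5,0,-1,0,0,0,0,5,0,-1,0,0,0,0,5,0,0,0,0,0,0,5]
}}

```text
clock: 7.4
tcp_pos: [0.4674, -0.0656, 0.0079]
orientation: [3.14, 0.004, 0.001]
contact_force: [0.2, -5.0, 4.2]
grip_width: 0.0113
```

Emit:
{"fn": "servo_tool", "kwargs": {
  "increments": [0,-1,0,0,0,0,5,0,-1,0,0,0,0,5,0,-1,0,0,0,0,5,0,-1,0,0,0,0,5,0,-1,0,0,0,0,5,0,-1,0,0,0,0,5,0,0,0,0,0,0,5,0,0,0,0,0,0,5]
}}

```text
clock: 8.4
tcp_pos: [0.4673, -0.0597, 0.0079]
orientation: [3.14, 0.004, 0.001]
contact_force: [0.4, -5.2, 5.3]
grip_width: 0.0116
```

Emit:
{"fn": "servo_tool", "kwargs": {
  "increments": [0,-1,0,0,0,0,5,0,-1,0,0,0,0,5,0,-1,0,0,0,0,5,0,-1,0,0,0,0,5,0,-1,0,0,0,0,5,0,0,0,0,0,0,5,0,0,0,0,0,0,5,0,0,0,0,0,0,5]
}}

```text
clock: 9.4
tcp_pos: [0.4673, -0.0547, 0.0079]
orientation: [3.14, 0.004, 0.001]
contact_force: [0.1, -5.7, 4.7]
grip_width: 0.0116
```

```bash
python3 - <<'E'
from look import *
o,p,d,c=look("scene","g_s")
cv2.imwrite("pics/g_sc.png",cv2.resize(p[130:290,150:330],None,fx=4,fy=3.7)[:,:,::-1])
E
```

```text
9.4 [ 0.4673 -0.0547  0.0079] [3.14e+00 4.00e-03 1.00e-03] F [ 0.1 -5.7  4.7] w 0.011647235311977658
```

View pics/g_sc.png

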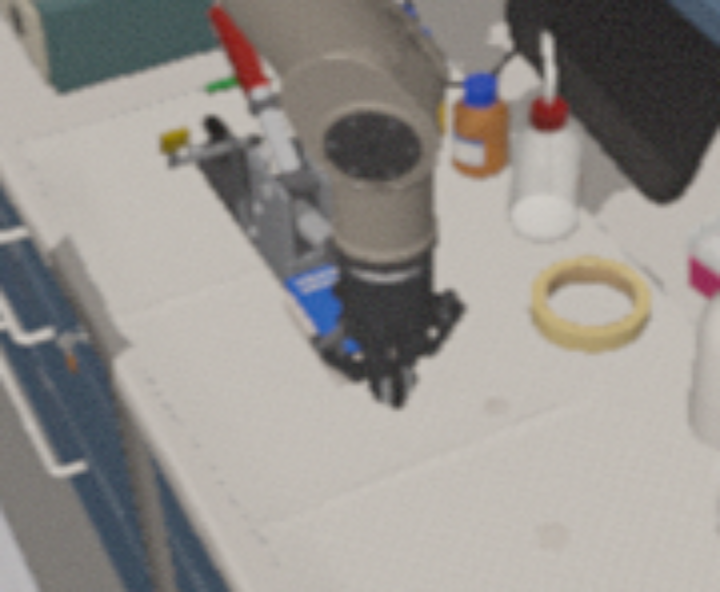

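Emit:
{"fn": "servo_tool", "kwargs": {
  "increments": [0,-1,0,0,0,0,5,0,-1,0,0,0,0,5,0,-1,0,0,0,0,5,0,-1,0,0,0,0,5,0,0,0,0,0,0,5,0,0,0,0,0,0,5,0,0,0,0,0,0,5,0,0,0,0,0,0,5]
}}

```text
clock: 10.45
tcp_pos: [0.4676, -0.0532, 0.0079]
orientation: [3.137, 0.001, 0.003]
contact_force: [1.0, -12.7, 2.2]
grip_width: 0.0113
```

Emit:
{"fn": "servo_tool", "kwargs": {
  "increments": [0,-2,0,0,0,0,5,0,0,0,0,0,0,5,0,0,0,0,0,0,30,0,0,0,0,0,0,30,0,0,0,0,0,0,30,0,3,0,0,0,0,30,0,4,-20,0,0,0,30,0,0,-50,0,0,0,30]
}}

```text
clock: 11.45
tcp_pos: [0.4658, -0.0551, 0.0773]
orientation: [3.141, 0.005, -0.007]
contact_force: [0.8, 0.6, 0.5]
grip_width: 0.03
```

Emit:
{"fn": "servo_tool", "kwargs": {
  "increments": [0,20,-50,0,0,0,30,0,10,-50,0,0,0,30,0,0,-50,0,0,0,10,0,-30,-50,0,0,0,0,0,-50,-30,0,0,0,0,0,-50,-10,0,0,0,0,0,-20,0,0,0,0,0,0,0,0,0,0,0,0]
}}

```text
clock: 12.45
tcp_pos: [0.4663, 0.0658, 0.3171]
orientation: [3.141, 0.01, -0.002]
contact_force: [-0.0, -1.1, -0.4]
grip_width: -0.0002
```

```bash
python3 - <<'E'
from look import *
o,p,d,c=look("wrist","h_w")
E
```

```text
12.45 [0.4663 0.0658 0.3171] [ 3.141e+00  1.000e-02 -2.000e-03] F [-0.  -1.1 -0.4] w -0.00020316119800965554
```

View pics/h_w.png

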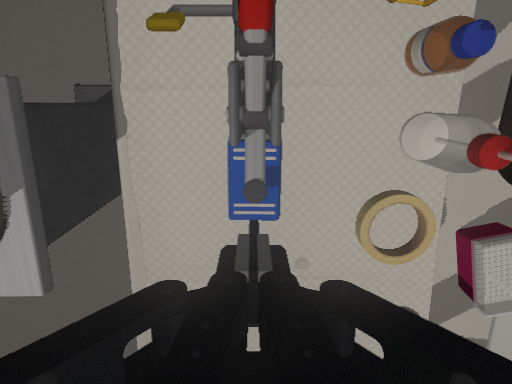

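```bash
python3 - <<'E'
from h import *
from bench import calibration
import pickle
o=pickle.load(open("pics/h_w.pkl","rb")); p=cv2.imread("pics/h_w.png")[:,:,::-1].copy(); d=np.load("pics/h_w.npy"); c=calibration("wrist")
hsv=cv2.cvtColor(p,cv2.COLOR_RGB2HSV)
m=((hsv[...,0]>105)&(hsv[...,0]<125)&(hsv[...,1]>150)).astype(np.uint8); m[:,300:]=0;m[:130]=0
v,u=np.where(m); print(v.min(),v.max(),"end y",onplane(c,[[255,v.max()+.5],[255,v.min()]],.046,o).round(4).tolist())
for r in range(150,216,10):
    u=np.where(m[r])[0]; Q=onplane(c,[[u.min()-.5,r],[u.max()+.5,r]],.046,o); print(r,Q.mean(0).round(4),np.ptp(Q[:,0]).round(4))
vv,uu=np.mgrid[0:384,0:512]; uv=np.c_[uu.ravel(),vv.ravel()]; P=cloud(c,d,uv,o); ok=(d.ravel()>0)&(P[:,2]>.02)&(P[:,2]<.3)&(P[:,0]>.36)&(P[:,0]<.54)&(uv[:,1]<200); Q=P[ok]
t=Q[(Q[:,2]>.129)&(Q[:,2]<.138)&(abs(Q[:,0]-.467)>.015)]; print("upright front",np.percentile(t[:,1],[0,1,5]),(t[:,0].min()+t[:,0].max())/2)
r=mask(p,"yellow").ravel()[ok]; q=Q[r&(Q[:,0]<.43)]; print("paddle",q.min(0).round(4),q.max(0).round(4))
r=mask(p,"red").ravel()[ok]; q=Q[r]; q=q[abs(q[:,0]-.466)<.008]; print("sleeve fit z(y)",np.polyfit(q[:,1],q[:,2],1),q[:,1].min(),q[:,1].max())
q=Q[(abs(Q[:,0]-.4665)<.006)&(Q[:,1]>.14)&(Q[:,2]>.1)&~r]; print("inner",np.polyfit(q[:,1],q[:,2],1),q[:,1].min(),q[:,1].max())
E
```

```text
142 379 end y [[0.4705, -0.2665, 0.046], [0.4677, 0.0827, 0.046]]
150 [0.466 0.073 0.046] 0.0606
160 [0.4661 0.0608 0.046 ] 0.0611
170 [0.4446 0.0482 0.046 ] 0.0185
180 [0.4445 0.0355 0.046 ] 0.0186
190 [0.467  0.0228 0.046 ] 0.0614
200 [0.4658 0.0098 0.046 ] 0.0619
210 [ 0.4665 -0.0035  0.046 ] 0.0611
upright front [0.0891942  0.09063675 0.09461881] 0.4357002668526264Traceback (most recent call last):
  File "<stdin>", line 12, in <module>
    return umr_minimum(a, axis, None, out, keepdims, initial, where)
ValueError: zero-size array to reduction operation minimum which has no identity
```

Emit:
{"fn": "servo_tool", "kwargs": {
  "increments": [0,-45,0,0,0,0,0,0,-45,0,0,0,0,0,0,-45,20,0,0,0,0,0,-35,30,0,0,0,0,0,0,20,0,0,0,0,0,0,10,0,0,0,0,0,0,10,0,0,0,0,0,0,0,0,0,0,0]
}}

```text
clock: 13.5
tcp_pos: [0.4663, 0.2341, 0.2276]
orientation: [3.141, 0.003, -0.0]
contact_force: [-0.4, 0.2, -0.2]
grip_width: 0.0002
```

Emit:
{"fn": "servo_tool", "kwargs": {
  "increments": [0,0,5,0,0,0,0,0,0,6,0,0,0,0,0,0,6,0,0,0,0,0,0,6,0,0,0,0,0,0,6,0,0,0,0,0,0,6,0,0,0,0,0,0,6,0,0,0,0,0,0,0,0,0,0,0]
}}

```text
clock: 14.5
tcp_pos: [0.4669, 0.2362, 0.1873]
orientation: [-3.14, -0.007, -0.002]
contact_force: [-1.2, 0.2, 8.8]
grip_width: -0.0
```

```bash
python3 - <<'E'
from look import *
o,p,d,c=look("scene","i_s")
cv2.imwrite("pics/i_sc.png",cv2.resize(p[110:270,150:330],None,fx=4,fy=3.7)[:,:,::-1])
E
```

```text
14.5 [0.4669 0.2362 0.1873] [-3.14e+00 -7.00e-03 -2.00e-03] F [-1.2  0.2  8.8] w -3.530657299860083e-05
```

View pics/i_sc.png

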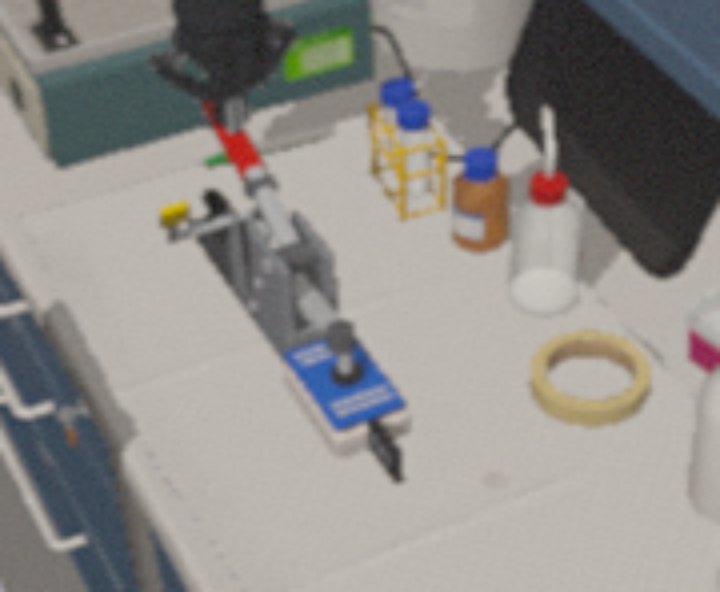

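Emit:
{"fn": "servo_tool", "kwargs": {
  "increments": [0,0,5,0,0,0,0,0,0,5,0,0,0,0,0,0,5,0,0,0,0,0,0,5,0,0,0,0,0,0,5,0,0,0,0,0,0,3,0,0,0,0,0,0,2,0,0,0,0,0,0,0,0,0,0,0]
}}

```text
clock: 15.55
tcp_pos: [0.4681, 0.2384, 0.1584]
orientation: [-3.136, -0.008, -0.007]
contact_force: [-0.6, 5.5, 12.4]
grip_width: 0.0002
```

Emit:
{"fn": "servo_tool", "kwargs": {
  "increments": [0,0,2,0,0,0,0,0,0,2,0,0,0,0,0,0,2,0,0,0,0,0,0,2,0,0,0,0,0,0,2,0,0,0,0,0,0,2,0,0,0,0,0,0,0,0,0,0,0,0,0,0,0,0,0,0]
}}

```text
clock: 16.55
tcp_pos: [0.4676, 0.2373, 0.1457]
orientation: [-3.138, -0.007, -0.005]
contact_force: [1.4, 3.4, 7.0]
grip_width: 0.0001
```

Emit:
{"fn": "servo_tool", "kwargs": {
  "increments": [0,0,1.5,0,0,0,0,0,0,1.5,0,0,0,0,0,0,1,0,0,0,0,0,0,1,0,0,0,0,0,0,1,0,0,0,0,0,0,0,0,0,0,0,0,0,0,0,0,0,0,0,0,0,0,0,0,0]
}}

```text
clock: 17.55
tcp_pos: [0.4657, 0.2347, 0.1385]
orientation: [3.141, 0.006, -0.001]
contact_force: [0.2, 0.3, 1.5]
grip_width: -0.0
```

Emit:
{"fn": "servo_tool", "kwargs": {
  "increments": [0,0,1,0,0,0,0,0,0,1,0,0,0,0,0,0,1,0,0,0,0,0,0,1,0,0,0,0,0,0,0,0,0,0,0,0,0,0,0,0,0,0,0,0,0,0,0,0,0,0,0,0,0,0,0,0]
}}

```text
clock: 18.55
tcp_pos: [0.4661, 0.2353, 0.1347]
orientation: [-3.142, -0.006, -0.0]
contact_force: [0.2, -0.2, -0.6]
grip_width: 0.0001
```

```bash
python3 - <<'E'
from look import *
o,p,d,c=look("scene","j_s")
cv2.imwrite("pics/j_sc.png",cv2.resize(p[110:270,150:330],None,fx=4,fy=3.7)[:,:,::-1])
r=mask(p,"red"); r[:,235:]=0; vu=np.argwhere(r); P=cloud(c,d,vu[:,::-1]); P=P[P[:,2]<.3]; print(len(P),P.min(0),P.max(0)); print(np.polyfit(P[:,1],P[:,2],1))
E
```

```text
18.55 [0.4661 0.2353 0.1347] [-3.142 -0.006 -0.   ] F [ 0.2 -0.2 -0.6] w 0.00011686246268179032
22 [0.45390421 0.21546729 0.11566453] [0.4711436  0.27769238 0.12834413]
[-0.10842247  0.14901857]
```

View pics/j_sc.png

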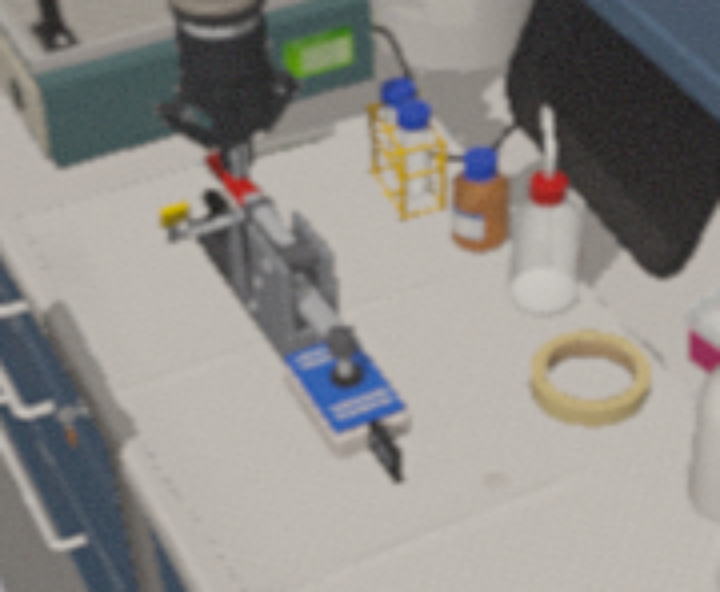

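Emit:
{"fn": "servo_tool", "kwargs": {
  "increments": [0,0,-20,0,0,0,0,0,0,-50,0,0,0,0,-8,45,-50,0,0,0,0,-8,45,-30,0,0,0,0,-8,45,0,0,0,0,0,-8,15,0,0,0,0,0,0,0,0,0,0,0,0,0,0,0,0,0,0,0]
}}

```text
clock: 19.6
tcp_pos: [0.4354, 0.0902, 0.2807]
orientation: [3.141, 0.01, 0.0]
contact_force: [-0.5, 0.7, 0.6]
grip_width: -0.0003
```

```bash
python3 - <<'E'
from look import *
o,p,d,c=look("wrist","k_w")
vv,uu=np.mgrid[0:384,0:512]; uv=np.c_[uu.ravel(),vv.ravel()]; P=cloud(c,d,uv,o)
hsv=cv2.cvtColor(p,cv2.COLOR_RGB2HSV).reshape(-1,3).astype(int)
ok=(d.ravel()>0)&(uv[:,1]<230)
y=ok&(hsv[:,0]>20)&(hsv[:,0]<35)&(hsv[:,1]>130)&(P[:,0]<.43)&(P[:,2]>.08)
q=P[y]; print("paddle",y.sum(),q.min(0).round(4),q.max(0).round(4))
y=ok&((hsv[:,0]<8)|(hsv[:,0]>172))&(hsv[:,1]>150)&(abs(P[:,0]-.466)<.01); q=P[y]; print("sleeve",y.sum(),q.min(0),q.max(0),np.polyfit(q[:,1],q[:,2],1))
b=ok&(hsv[:,0]>105)&(hsv[:,0]<125)&(hsv[:,1]>150)&(abs(P[:,0]-.466)<.036)&(P[:,2]<.08); q=P[b]; print("lid z",np.median(q[:,2]),q.min(0),q.max(0))
g=ok&(P[:,0]>.39)&(P[:,0]<.42)&(P[:,1]>0.02)&(P[:,1]<.1); print("bench z",np.median(P[g][:,2]))
E
```

```text
19.6 [0.4354 0.0902 0.2807] [3.141 0.01  0.   ] F [-0.5  0.7  0.6] w -0.0003171368943661278
paddle 775 [0.3786 0.1863 0.103 ] [0.4052 0.2085 0.1607]
sleeve 796 [0.45601226 0.20602169 0.12360951] [0.47599428 0.23194111 0.1296054 ] [-0.07323508  0.14312083]
lid z 0.04133233136254283 [0.43526006 0.00706541 0.03879025] [0.49627455 0.08227688 0.0436081 ]
bench z 0.0016650537585236325
```

View pics/k_w.png

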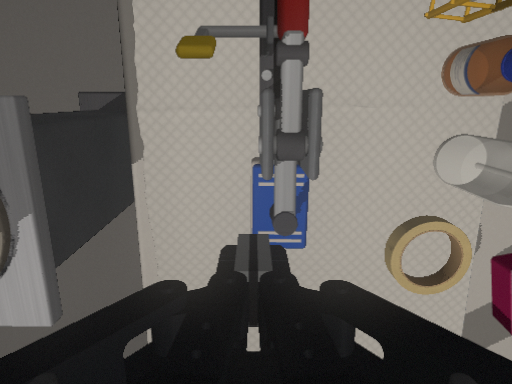

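Emit:
{"fn": "servo_tool", "kwargs": {
  "increments": [-15,-20,20,0,0,0,0,-15,-25,20,0,0,0,0,-15,-27,20,0,0,0,0,0,0,20,0,0,0,0,0,0,20,0,0,0,0,0,0,0,0,0,0,0,0,0,0,0,0,0,0,0,0,0,0,0,0,0]
}}

```text
clock: 20.65
tcp_pos: [0.3906, 0.1609, 0.1815]
orientation: [-3.141, -0.007, -0.002]
contact_force: [0.4, -0.1, 0.3]
grip_width: 0.0002
```

```bash
python3 - <<'E'
from look import *
o,p,d,c=look("wrist","l_w")
print(o["joints"].round(2))
o,p,d,c=look("scene","l_s")
cv2.imwrite("pics/l_sc.png",cv2.resize(p[110:270,150:330],None,fx=4,fy=3.7)[:,:,::-1])
E
```

```text
20.65 [0.3906 0.1609 0.1815] [-3.141e+00 -7.000e-03 -2.000e-03] F [ 0.4 -0.1  0.3] w 0.00015037774290647997
[-1.15  0.13  0.67  2.21 -0.11  0.83 -0.41]
20.7 [0.3905 0.1609 0.1815] [-3.141e+00 -7.000e-03 -2.000e-03] F [-0.7  0.7 -0.4] w 0.0002519381674023579
```

View pics/l_w.png

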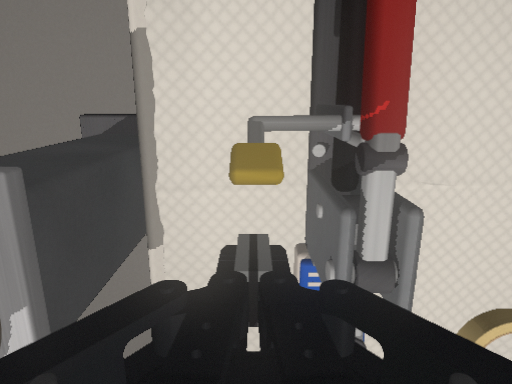

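View pics/l_sc.png

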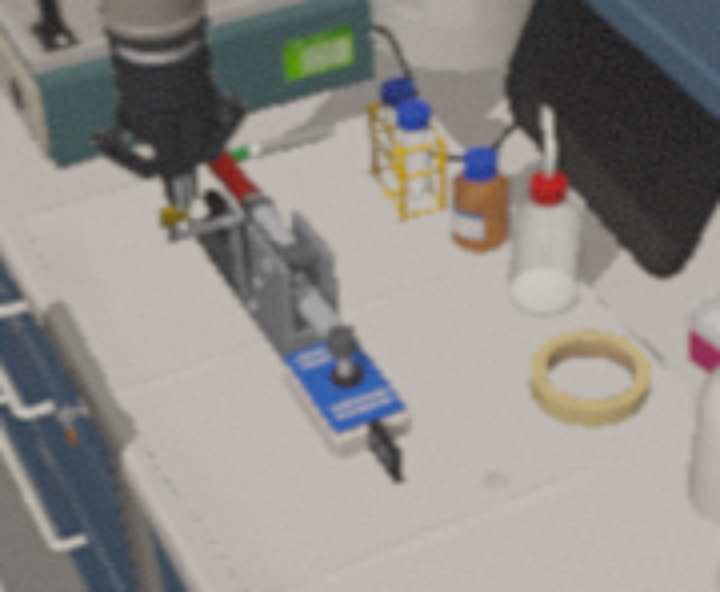

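Emit:
{"fn": "servo_tool", "kwargs": {
  "increments": [0,0,20,0,0,0,0,0,0,20,0,0,0,0,0,0,17,0,0,0,0,0,-4,0,0,0,0,0,0,-3,0,0,0,0,0,0,-3,0,0,0,0,0,0,-3,0,0,0,0,0,0,0,0,0,0,0,0]
}}

```text
clock: 21.75
tcp_pos: [0.3901, 0.1737, 0.1241]
orientation: [-3.141, -0.007, -0.001]
contact_force: [0.6, 0.6, 0.1]
grip_width: 0.0001
```

Emit:
{"fn": "servo_tool", "kwargs": {
  "increments": [0,-3,0,0,0,0,0,0,-3,0,0,0,0,0,0,-3,0,0,0,0,0,0,-3,0,0,0,0,0,0,-3,0,0,0,0,0,0,-3,0,0,0,0,0,0,0,0,0,0,0,0,0,0,0,0,0,0,0]
}}

```text
clock: 22.75
tcp_pos: [0.3898, 0.1914, 0.1238]
orientation: [3.141, 0.006, -0.0]
contact_force: [-0.5, -0.6, -0.7]
grip_width: 0.0001
```

Emit:
{"fn": "servo_tool", "kwargs": {
  "increments": [0,-3,0,0,0,0,0,0,-3,0,0,0,0,0,0,-3,0,0,0,0,0,0,-3,0,0,0,0,0,0,-3,0,0,0,0,0,0,0,0,0,0,0,0,0,0,0,0,0,0,0,0,0,0,0,0,0,0]
}}

```text
clock: 23.75
tcp_pos: [0.3898, 0.2063, 0.1238]
orientation: [3.141, 0.006, -0.0]
contact_force: [-0.1, -2.5, 0.5]
grip_width: 0.0002
```

```bash
python3 - <<'E'
from look import *
o,p,d,c=look("wrist","m_w")
E
```

```text
23.75 [0.3898 0.2063 0.1238] [ 3.141  0.006 -0.   ] F [-0.1 -2.5  0.5] w 0.0001845334632308543
```

View pics/m_w.png

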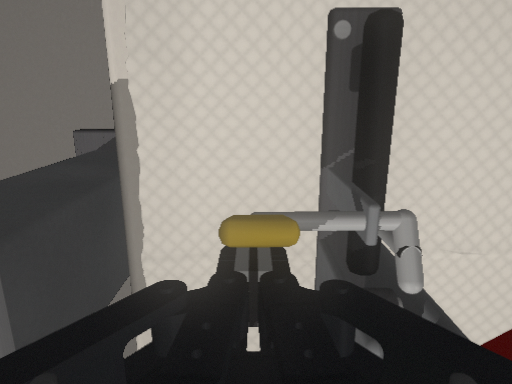

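```bash
python3 - <<'E'
from look import *
o,p,d,c=look("scene","n_s")
cv2.imwrite("pics/n_sc.png",cv2.resize(p[110:270,150:330],None,fx=4,fy=3.7)[:,:,::-1])
E
```

```text
23.8 [0.3898 0.2064 0.1238] [ 3.141  0.006 -0.   ] F [ 0.2 -3.3  0.6] w -2.822960396631792e-05
```

View pics/n_sc.png

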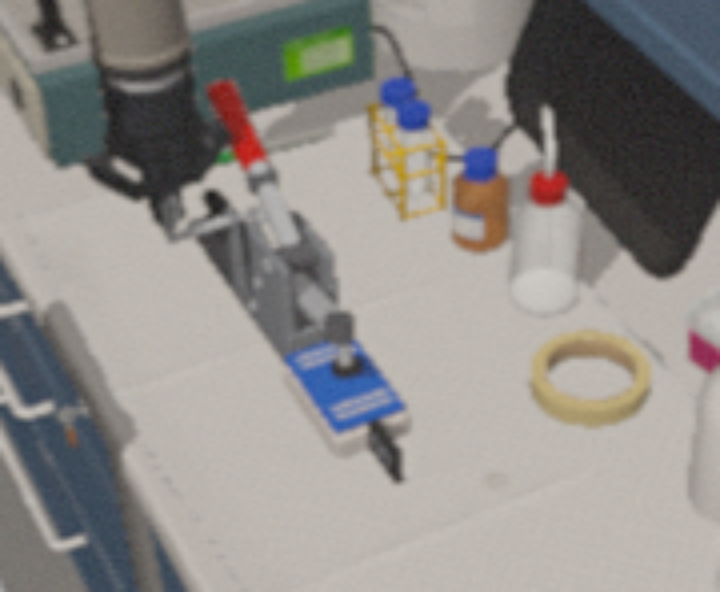

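Emit:
{"fn": "servo_tool", "kwargs": {
  "increments": [0,5,0,0,0,0,0,0,12,0,0,0,0,0,0,20,0,0,0,0,0,0,10,-20,0,0,0,0,0,20,-50,0,0,0,0,0,40,-50,0,0,0,0,0,40,-40,0,0,0,0,20,40,0,0,0,0,30]
}}

```text
clock: 24.85
tcp_pos: [0.4115, 0.0188, 0.2852]
orientation: [-3.134, -0.007, -0.008]
contact_force: [0.6, 1.0, 0.1]
grip_width: 0.0168
```

Emit:
{"fn": "servo_tool", "kwargs": {
  "increments": [20,40,0,0,0,0,40,20,30,0,0,0,0,40,17,13,30,0,0,0,40,0,0,50,0,0,0,40,0,0,50,0,0,0,40,0,0,50,0,0,0,40,0,0,20,0,0,0,40,0,0,0,0,0,0,40]
}}

```text
clock: 25.85
tcp_pos: [0.4663, -0.0634, 0.0817]
orientation: [3.141, 0.004, -0.005]
contact_force: [-0.1, -1.1, 1.3]
grip_width: 0.04
```

```bash
python3 - <<'E'
from look import *
o,p,d,c=look("wrist","q_w")
E
```

```text
25.85 [ 0.4663 -0.0634  0.0817] [ 3.141  0.004 -0.005] F [-0.1 -1.1  1.3] w 0.0399557219031194
```

View pics/q_w.png

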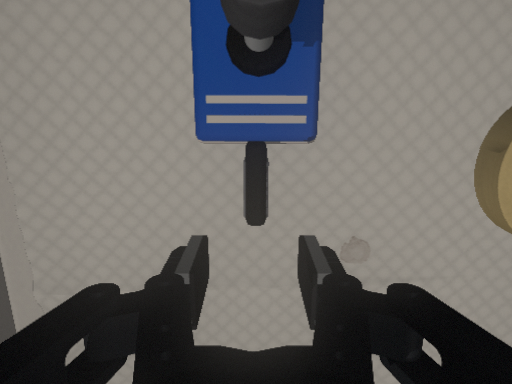

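Emit:
{"fn": "servo_tool", "kwargs": {
  "increments": [0.5,-6,30,0,0,0,40,0,0,30,0,0,0,40,0,0,13,0,0,0,40,0,0,0,0,0,0,5,0,0,0,0,0,0,5,0,0,0,0,0,0,5,0,0,0,0,0,0,5,0,0,0,0,0,0,5],
  "squeeze": 40
}}

```text
clock: 26.9
tcp_pos: [0.469, -0.0566, 0.0107]
orientation: [-3.141, -0.006, -0.003]
contact_force: [-1.9, -1.5, 7.7]
grip_width: 0.0113
```

Emit:
{"fn": "servo_tool", "kwargs": {
  "increments": [0,5,0,0,0,0,5,0,15,0,0,0,0,5,0,25,0,0,0,0,5,0,30,0,0,0,0,5,0,30,0,0,0,0,5,0,30,0,0,0,0,5,0,20,0,0,0,0,5,0,5,0,0,0,0,5]
}}

```text
clock: 27.9
tcp_pos: [0.4696, -0.216, 0.0104]
orientation: [-3.139, -0.005, -0.002]
contact_force: [-0.5, 8.4, 9.7]
grip_width: 0.0114
```

Emit:
{"fn": "servo_tool", "kwargs": {
  "increments": [0,0,0,0,0,0,5,0,0,0,0,0,0,40,0,0,0,0,0,0,40,0,0,0,0,0,0,40,0,0,-30,0,0,0,40,0,0,-60,0,0,0,40,0,0,-60,0,0,0,40,0,30,-50,0,0,0,40]
}}

```text
clock: 28.9
tcp_pos: [0.4696, -0.2445, 0.2113]
orientation: [-3.14, -0.012, -0.0]
contact_force: [0.3, 0.7, -0.5]
grip_width: 0.04
```

```bash
python3 - <<'E'
from look import *
o,p,d,c=look("wrist","r_w")
vv,uu=np.mgrid[0:384,0:512]; uv=np.c_[uu.ravel(),vv.ravel()]; P=cloud(c,d,uv,o); hsv=cv2.cvtColor(p,cv2.COLOR_RGB2HSV).reshape(-1,3).astype(int)
b=(d.ravel()>0)&(hsv[:,0]>105)&(hsv[:,0]<125)&(hsv[:,1]>150)&(abs(P[:,0]-.47)<.04)&(P[:,2]<.08); q=P[b]; print("lid",np.percentile(q,[1,50,99],axis=0).round(4)); A=np.c_[q[:,:2],np.ones(len(q))]; print("tilt",np.linalg.lstsq(A,q[:,2],rcond=None)[0])
o,p,d,c=look("scene","r_s")
cv2.imwrite("pics/r_sc.png",cv2.resize(p[110:310,150:400],None,fx=3,fy=2.8)[:,:,::-1])
E
```

```text
28.9 [ 0.4696 -0.2445  0.2113] [-3.14  -0.012 -0.   ] F [ 0.3  0.7 -0.5] w 0.03999016899358752
lid [[ 0.4371 -0.1762  0.039 ]
 [ 0.4683 -0.1316  0.0412]
 [ 0.4998 -0.0993  0.043 ]]
tilt [-1.43044100e-03  9.96752052e-05  4.18248309e-02]
28.95 [ 0.4714 -0.2525  0.2178] [3.136e+00 2.000e-03 1.500e-02] F [ 1.6 -6.6  5.4] w 0.04012351076418078
```

View pics/r_sc.png

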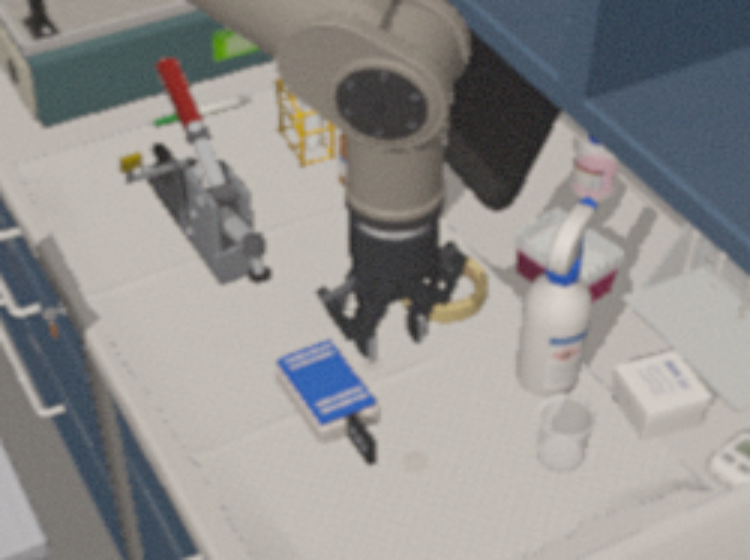

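View pics/r_w.png

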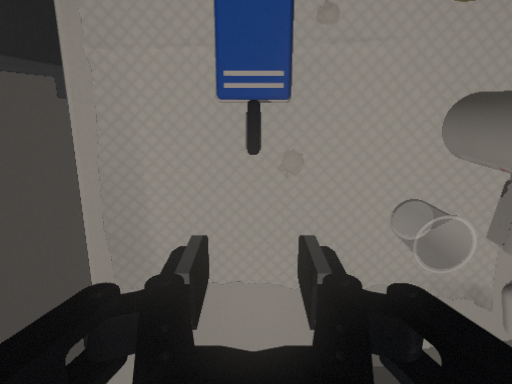

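```bash
python3 -c "
from bench import *
print(hand_in())"
```

```text
the job is handed in; nothing more can be done
None
```

The whole sequence is done and handed in at about 29 s of the 70 s allowed.

- **Inserting the case:** I slid the case in by its tab until it met the throat. The push force rose to about 13 N and the case stopped advancing. The upright's front face then measured y ≈ 0.089, which matches the home position to within about 1 mm.
- **Locking:** I pressed the handle with the closed fingers. The highest force I read was about 14 N, and it fell to zero as the handle dropped over centre. With the arm lifted off, the handle stayed down and the lid top measured 41.3 mm (45.8 mm before, 41 mm when fully down).
- **Releasing:** I pushed the yellow lever towards the tail. The readings reached about 3 N, and the scene picture showed the handle sprung back up.
- **Drawing the case out:** I pulled it 160 mm by the tab, then let go and lifted clear. The last pictures put its plain end about 78 mm past the jaw tip, lying flat, with the lid top at 41.2 mm. In them the lever was back at rest and the bystanders in view looked unmoved.

No check failed or disagreed. I did not measure the bystanders' positions again; I judged them only from the pictures. Forces were read only at the end of each one-second move, so brief peaks in between would not have shown.

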